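Wedge a printing block tight in the hold-down press

ROBOT

A 7-joint arm with a two-finger parallel gripper is mounted at the origin on a cart in front of the work surface, level with it; the furniture and walls round the work are solid. World frame = base frame: x ahead of the robot, y to its left, z up, the work surface at z = 0. Lengths are in mm, angles in degrees, forces in N, time in s.
With the tool pointing down it reaches from about 400 to 875 mm from the base axis. Payload 6.5 kg.
Tool frame: the origin (TCP) lies midway between the tips of the shut fingers; the grasp point (between the pads) lies 19 mm behind it; z points along the fingers, y is the line along which they close (so a half turn about z gives the same grasp; the last joint's range is limited). The gripper opens to 85 mm and grips with 20 to 120 N. Pads are 22 mm wide; open, the fingers measure 114 mm over their backs; the gripper's body (76 mm by 85 mm) begins 54 mm behind the grasp point. The pads swing forward as they close: fully open they stand 13 mm farther back than shut.
Start: joints at [60.264, 30.733, -0.252, 88.115, 0.149, 61.152, -4.079], TCP at [284.36, -584.491, 231.29] pointing down, gripper open.
Joint ranges: [-154.64, 154.64], [-21.42, 123.67], [-72.66, 72.17], [13.99, 137.28], [-74.86, 254.86], [10.95, 109.41], [-158.01, 158.01]. Speed limits (degrees/s): [136.94, 136.94, 180, 180, 180, 180, 180].

INTERFACE

Orientations are given as [roll, pitch, yaw] about the fixed x, y, z axes, in that order (R = Rz(yaw) Ry(pitch) Rx(roll)).
In Python, from cell import robot, snapshot, job_done gives the robot as it stands.
- The arm moves only by the tool jog_arm, never from a script. Its argument "increments" is a list of rows, each an object with "translation": the shift along the tool's x, y, z in mm, a list of three; "delta_rot": the turn, a rotation vector about the tool's x, y, z in degrees, a list of three; "gripper": the opening, from -1 (shut) to 1 (fully open). In form: [{"translation": [dx, dy, dz], "delta_rot": [wx, wy, wz], "gripper": gripper}, ...]. A call has 1 to 10 rows; each row shifts and turns the commanded pose from where the row before left it, along the tool's axes as they then stand; what a row does not reach is not made up. A row lasts 1/10 s, in which the tool goes at most 50 mm and 8.59 degrees, less where a joint would pass 70% of its speed; a pose out of reach is approached as far as the arm can. A call with a gripper value outside its range is refused whole. The fingers move at their own pace and stop on an object; "force" is the grip in N (left out, the last holds). Time passes only in rows, so rows that do not move let the fingers close. It gives the time, the measured TCP pose, the force, the opening and the grip force at its end, in the units of the state.
- robot.state(): the state, without advancing time (a new reading comes with each control period).
- snapshot(name): name is "side" or "top"; returns a dict with "frame" (400x640x3 uint8, red, green, blue), "mtx" (3x3 intrinsics, pixels), "cam_to_world" (4x4, takes a point from camera to world coordinates). Camera axes: x right, y up, looking along -z (the intrinsics and any distortion apply to the point x, -y, -z); pixel columns grow to the right and rows downward; lengths in mm; the calibration is good to about 2 mm. A picture is of the moment at which its call begins. There is no depth.
- job_done(): hands the job in; it is judged then, once.
The state is a dict: "time": time; "joints": joint angles; "qd": joint speeds; "joint_efforts": joint torques, N m; "eef_pos": TCP position; "orientation": TCP orientation; "force": force on the tool from outside, world axes, zero at the start; "ft_torque": the same for the moment, N m; "opening": opening from 0.0 (shut) to 1.0 (fully open); "finger_force": force on a finger pad.
Only numpy, scipy, OpenCV 4.12 (cv2) and the standard library are available. Lean on these libraries where they do the work, as an engineer would, in place of code of your own. Each camera call takes 0.05 s, during which the arm holds its last target. There are 200 camera calls.

TASK

Clamp the glued printing block in the hold-down press: slide the block along the bed until it is square up against the stop fence, then push the loose wooden wedge, thin end first and lying flat on the middle of the block, under the crossbar until it jams tight and stays tight when you let go. Push firmly but do not ram it, and leave the other things on the table where they are.

Things in the scene. Friction and masses are not known exactly. Their poses are not given: they have to be found in the camera images.
- press: Hold-down press, fixed to the table: plywood bed board 240 x 160 x 14 mm (x -130 to +110 mm), a fence at its far end, a wooden crossbar on two steel rods with wing nuts. Origin: on the table under the middle of the crossbar; +x = the way block and wedge are pushed (to the fence), y across, z up. Rods 11 mm thick at x = 0, y = +-68 mm, up to z = 126 mm.
- mouth (a point): Point below the crossbar's near edge (x = -18, y = 0 of the press), level with the top of the block (z = 42 mm); axes as the press. The crossbar is 36 mm deep (x -18 to +18), 164 wide, 24 thick. Its height was set by hand, differs every time and is not reported: its underside is 17 to 27 mm above the block's top. It does not give way.
- fence (a point): Middle of the foot of the stop fence's face (x = +81 mm of the press, on the bed top, z = 14 mm); axes as the press. The fence is a dark wooden strip, 120 mm wide, 20 mm high.
- block_mid (a point): Centre of the printing block, a loose pale wooden block 170 x 110 x 28 mm, 0.35 to 0.7 kg, thin dark lino layer underneath. It lies on the bed under the crossbar, 15 to 30 mm short of the fence and slightly askew. x along its length (+x to the fence), z up. Against the fence its centre is at x = -4 mm of the press.
- wedge_mid (a point): Centre (18.5 mm above the underside) of the loose dark wooden wedge: 150 mm long, 44 wide, 7 high at the thin end, 37 at the butt (top slopes 1 in 5), 0.13 to 0.21 kg. +x points to the thin end (x = +75 mm; butt face at x = -75), z up. Starts flat on the table. Once jammed it holds by friction when released; a push of 15 to 25 N jams it well.
- masking_tape: Bystander: roll of masking tape, 96 x 95 x 25 mm, lying flat. Origin under its centre.
- sanding_block: Bystander: brown sanding block, 42 x 72 x 30 mm. Origin under its centre.
- baren: Bystander: round black baren with a bamboo-coloured bow handle, diameter 108 mm, 34 mm high. Origin under its centre.

How it is judged (in metres and radians):
At the end, for the whole second after the job is handed in: The block stands square against the stop fence (within 4 mm and 2 degrees); the wedge lies flat on it, thin end forward, under the crossbar within 25 mm of the middle and 10 degrees of straight, and is jammed: it presses with more than 8 N against both crossbar and block, at rest and released (contact force between wedge and press above 8 N and contact force between wedge and block above 8 N and angle between wedge_mid's own z axis and vertical below 0.06 rad and z of wedge_mid in the frame of mouth between 0.012 and 0.025 m and x of wedge_mid in the frame of mouth between -0.045 and 0.05 m and y of wedge_mid in the frame of mouth between -0.025 and 0.025 m and x of block_mid in the frame of press above -0.008 m and angle between the x axis of wedge_mid and the x axis of press, either way round below 0.17 rad and angle between the x axis of block_mid and the x axis of press, either way round below 0.04 rad and linear speed of wedge below 0.01 m/s); the robot touches nothing.
It fails at once if the wedge is rammed in (more than 60 N between wedge and press) (contact force between wedge and press above 60 N).
It fails at once if a bystander (tape, sanding block, baren) is moved more than 30 mm (distance of any of masking_tape, sanding_block, baren from where it was at the start of the episode above 0.03 m).
It also fails if it takes over 72 s, if anything falls off the work surface, if the arm or the gripper's body presses on something with over 40 N, if the wrist force passes 120 N, or if a joint passes its speed limit or range.

## Working session

There is one attempt and no reset: what is moved stays moved. The work goes in short steps, Python scripts to look and compute and a tool call to move; the robot and the scene stay as the last step left them, time stands still between calls to the robot, and variables do not carry over. Pictures are saved under pics/ and viewed, at most 10 in all, crops included, and the job is handed in when it is done.

Besides the shell and the picture viewer there is one more tool, called after ">>>" as a command line: name --argument value ..., lists and objects as JSON in quotes. jog_arm: Moves the arm, as the interface text tells. Its arguments: {"type":"object","properties":{"increments":{"type":"array","items":{"type":"object","properties":{"translation":{"type":"array","items":{"type":"number"}},"delta_rot":{"type":"array","items":{"type":"number"}},"gripper":{"type":"number"}}}},"force":{"type":"number"}},"required":["increments"]}

```bash
mkdir -p pics; cat > h.py <<'E'
import cv2,numpy as np
from cell import robot,snapshot,job_done
def snap(n,f=None):
    s=snapshot(n)
    if f: cv2.imwrite('pics/'+f,s['frame'][:,:,::-1])
    return s
def ray(s,px):
    M=np.array(s['cam_to_world']);K=np.array(s['mtx'])
    d=np.linalg.inv(K)@np.array([px[0],px[1],1.]);d=np.array([d[0],-d[1],-d[2]])
    return M[:3,3],M[:3,:3]@d
def onz(s,px,z):
    o,d=ray(s,px);return o+d*(z-o[2])/d[2]
def proj(s,P):
    M=np.array(s['cam_to_world']);K=np.array(s['mtx'])
    c=M[:3,:3].T@(np.array(P)-M[:3,3]);q=K@np.array([c[0],-c[1],-c[2]]);return q[:2]/q[2]
E
python3 - <<'E'
from h import *
a=snap('top','t1.png');b=snap('side','s1.png')
for s in(a,b):print({k:np.round(v,3).tolist() for k,v in s.items() if k!='frame'},s.keys())
print(robot.state())
E
```

```text
{'mtx': [[366.773, 0.0, 321.264], [0.0, 366.773, 200.094], [0.0, 0.0, 1.0]], 'cam_to_world': [[-0.015, 0.994, -0.113, 433.117], [-1.0, -0.016, -0.007, 0.995], [-0.009, 0.113, 0.994, 917.928], [0.0, 0.0, 0.0, 1.0]]} dict_keys(['frame', 'mtx', 'cam_to_world'])
{'mtx': [[471.649, 0.0, 328.576], [0.0, 471.649, 195.423], [0.0, 0.0, 1.0]], 'cam_to_world': [[-0.851, 0.266, -0.454, 14.085], [-0.526, -0.455, 0.719, 801.123], [-0.015, 0.85, 0.527, 671.546], [0.0, 0.0, 0.0, 1.0]]} dict_keys(['frame', 'mtx', 'cam_to_world'])
{'time': 0.1, 'joints': array([60.26386247, 30.77531855, -0.25234922, 88.16355597,  0.14862594,
       61.15362373, -4.08033629]), 'qd': array([-0.02602394, -0.12166228,  0.07113142, -0.16460656, -0.06147745,
        0.08190881, -0.03242691]), 'joint_efforts': array([ 2.94753030e-03, -5.84563315e+01,  1.05224211e+00, -2.59779382e+01,
        1.27017152e-02,  4.51647327e-03, -1.35152877e-05]), 'eef_pos': array([ 284.08261539, -584.00205592,  230.48666087]), 'orientation': array([-1.79908128e+02,  7.50463811e-03,  2.59445363e+01]), 'force': array([ 0.153505  , -0.10819956, -0.45987282]), 'ft_torque': array([-0.05020854, -0.01337065,  0.00060342]), 'finger_force': 0.0, 'opening': 0.997736519726851}
```

View pics/t1.png

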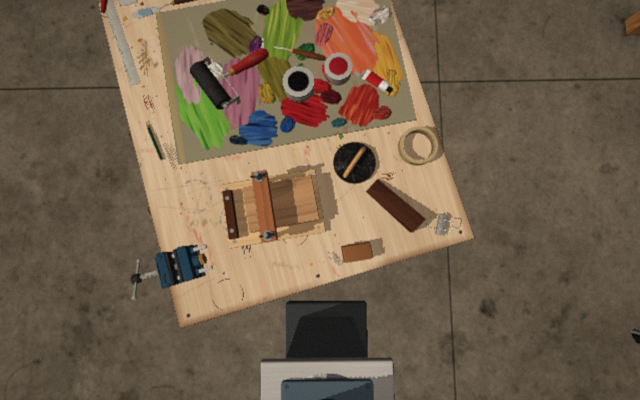

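View pics/s1.png

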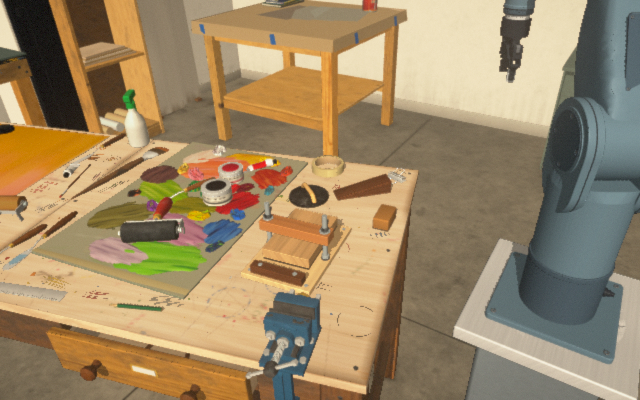

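The top view shows the press at about (270,205), with the fence on the left at (231,215) and the crossbar at (262,205). The wedge is at (395,205), the baren at (354,162), the tape at (418,145) and the sanding block at (356,252). I'll enlarge both views.

```bash
python3 - <<'E'
import cv2,numpy as np
t=cv2.imread('pics/t1.png')[130:280,210:450];s=cv2.imread('pics/s1.png')[150:300,230:430]
cv2.imwrite('pics/tc.png',cv2.resize(t,None,fx=3.33,fy=3.33,interpolation=cv2.INTER_CUBIC))
cv2.imwrite('pics/sc.png',cv2.resize(s,None,fx=4,fy=4,interpolation=cv2.INTER_CUBIC))
E
```

```text
(no output)
```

View pics/tc.png

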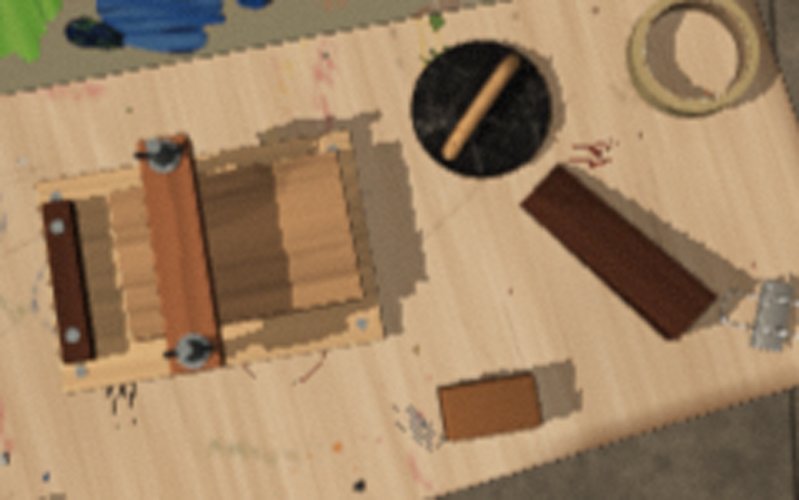

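View pics/sc.png

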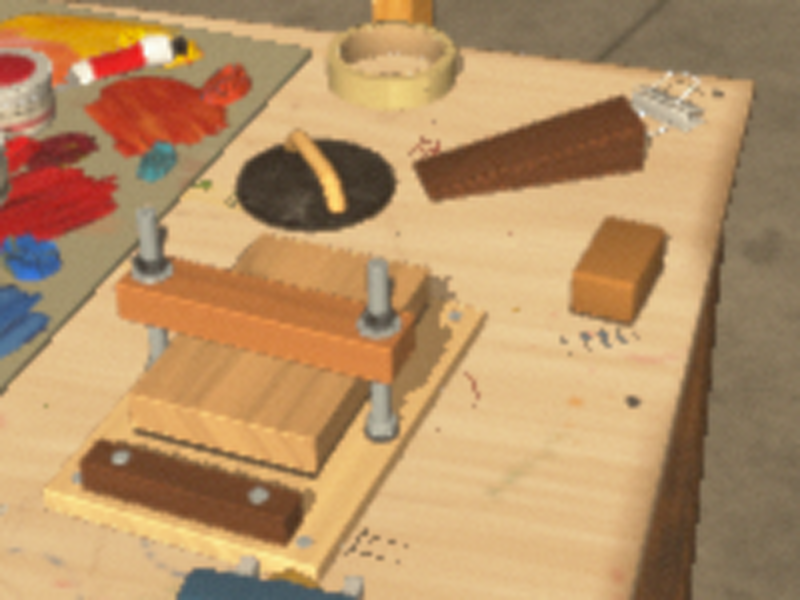

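The crops show the wedge's thin end at the upper left of the top crop (522,203)-(560,165) and its butt at (715,297)-(672,338). The crossbar spans the block, which stands short of the fence. I'll turn these points into positions.

```bash
python3 - <<'E'
from h import *
s=snap('top');b=snap('side')
T=lambda u,v,z:onz(s,(210+(u+.5)/3.333-.5,130+(v+.5)/3.333-.5),z)
S=lambda u,v,z:onz(b,(230+(u+.5)/4-.5,150+(v+.5)/4-.5),z)
g={'bed':[(40,185,14),(345,130,14),(383,338,14),(65,390,14)],'fencetop':[(75,200,34),(95,358,34)],
'block':[(340,152,42),(362,297,42),(135,338,42),(110,192,42)],'wedge':[(522,203,7),(560,165,7),(715,297,37),(672,338,37)],
'bar':[(140,148,88),(188,135,88),(222,365,88),(175,372,88)],'baren':[(482,108,17)],'sand':[(490,405,30)],'tape':[(693,55,25)]}
for k,v in g.items():
  P=np.array([T(*p) for p in v]);print(k,P.round(0).tolist(),'mid',P.mean(0).round(1))
h={'wedge':[(418,160,7),(437,200,0),(632,97,37),(645,168,0)],'block':[(131,402,42),(318,440,42),(428,268,42),(262,238,42)],'bed':[(45,490,14),(318,568,14),(487,313,14)]}
for k,v in h.items():print('side',k,[S(*p).round(0).tolist() for p in v])
# yaw
P=np.array([T(*p) for p in g['wedge']]);d=(P[0]+P[1]-P[2]-P[3])/2;print('wedge yaw',np.degrees(np.arctan2(d[1],d[0])),d)
P=np.array([T(*p) for p in g['bed']]);d=(P[0]+P[3]-P[1]-P[2])/2;print('bed yaw',np.degrees(np.arctan2(d[1],d[0])),d)
P=np.array([T(*p) for p in g['block']]);d=(P[2]+P[3]-P[0]-P[1])/2;print('blk yaw',np.degrees(np.arctan2(d[1],d[0])),d)
E
```

```text
bed [[577.0, 256.0, 14.0], [615.0, 27.0, 14.0], [459.0, 1.0, 14.0], [424.0, 235.0, 14.0]] mid [518.9 129.5  14. ]
fencetop [[562.0, 224.0, 34.0], [447.0, 208.0, 34.0]] mid [504.8 216.3  34. ]
block [[593.0, 30.0, 42.0], [488.0, 15.0, 42.0], [461.0, 178.0, 42.0], [567.0, 197.0, 42.0]] mid [527.2 104.9  42. ]
wedge [[559.0, -105.0, 7.0], [587.0, -135.0, 7.0], [484.0, -239.0, 37.0], [455.0, -207.0, 37.0]] mid [ 521.3 -171.4   22. ]
bar [[590.0, 166.0, 88.0], [599.0, 133.0, 88.0], [440.0, 110.0, 88.0], [436.0, 141.0, 88.0]] mid [516.2 137.6  88. ]
baren [[630.0, -76.0, 17.0]] mid [629.7 -76.4  17. ]
sand [[409.0, -76.0, 30.0]] mid [409.4 -75.6  30. ]
tape [[666.0, -234.0, 25.0]] mid [ 665.6 -233.9   25. ]
side wedge [[589.0, -138.0, 7.0], [557.0, -110.0, 0.0], [479.0, -241.0, 37.0], [456.0, -217.0, 0.0]]
side block [[562.0, 203.0, 42.0], [458.0, 179.0, 42.0], [490.0, 14.0, 42.0], [593.0, 37.0, 42.0]]
side bed [[578.0, 258.0, 14.0], [422.0, 233.0, 14.0], [456.0, 2.0, 14.0]]
wedge yaw 44.775916112925294 [103.25269208 102.44819149 -30.        ]
bed yaw 98.92156372503095 [-36.38029997 231.74906586   0.        ]
blk yaw 99.2241393015996 [-26.79887716 165.02071413   0.        ]
```

>>> jog_arm --increments '[{"translation": [37, -31.5, 0]}, {"translation": [37, -31.5, 0]}, {"translation": [37, -31.5, 0]}, {"translation": [37, -31.5, 0]}, {"translation": [37, -31.5, 0]}, {"translation": [37, -31.5, 0]}, {"translation": [37, -31.5, 0]}, {"translation": [37, -31.5, 0]}, {"translation": [37, -31.5, 0]}, {"translation": [37, -31.5, 0]}]'

```text
invalid input at $.increments[0]: expected keys translation, delta_rot, gripper
```

>>> jog_arm --increments '[{"delta_rot": [0, 0, -8.1], "gripper": 0.7}, {"delta_rot": [0, 0, -8.1]}, {"delta_rot": [0, 0, -8.1]}, {"delta_rot": [0, 0, -8.1]}, {"delta_rot": [0, 0, -8.1]}, {"delta_rot": [0, 0, -8.1]}, {"delta_rot": [0, 0, -8.1]}, {"delta_rot": [0, 0, -8.1]}, {"delta_rot": [0, 0, -8.1]}]'

```text
invalid input at $.increments[0]: expected keys translation, delta_rot, gripper
```

>>> jog_arm --increments '[{"translation": [37, -31.5, 0], "delta_rot": [0, 0, 0], "gripper": 0.7}, {"translation": [37, -31.5, 0], "delta_rot": [0, 0, 0], "gripper": 0.7}, {"translation": [37, -31.5, 0], "delta_rot": [0, 0, 0], "gripper": 0.7}, {"translation": [37, -31.5, 0], "delta_rot": [0, 0, 0], "gripper": 0.7}, {"translation": [37, -31.5, 0], "delta_rot": [0, 0, 0], "gripper": 0.7}, {"translation": [37, -31.5, 0], "delta_rot": [0, 0, 0], "gripper": 0.7}, {"translation": [37, -31.5, 0], "delta_rot": [0, 0, 0], "gripper": 0.7}, {"translation": [37, -31.5, 0], "delta_rot": [0, 0, 0], "gripper": 0.7}, {"translation": [37, -31.5, 0], "delta_rot": [0, 0, 0], "gripper": 0.7}, {"translation": [37, -31.5, 0], "delta_rot": [0, 0, 0], "gripper": 0.7}]'

```text
time: 1.2
eef_pos: [479.7, -137.6, 231.4]
orientation: [180.0, -0.0, 25.9]
force: [1.0, -0.8, 0.2]
opening: 0.851
finger_force: 0.0
```

>>> jog_arm --increments '[{"translation": [0, 0, 0], "delta_rot": [0, 0, -8.1], "gripper": 0.7}, {"translation": [0, 0, 0], "delta_rot": [0, 0, -8.1], "gripper": 0.7}, {"translation": [0, 0, 0], "delta_rot": [0, 0, -8.1], "gripper": 0.7}, {"translation": [0, 0, 0], "delta_rot": [0, 0, -8.1], "gripper": 0.7}, {"translation": [0, 0, 0], "delta_rot": [0, 0, -8.1], "gripper": 0.7}, {"translation": [0, 0, 0], "delta_rot": [0, 0, -8.1], "gripper": 0.7}, {"translation": [0, 0, 0], "delta_rot": [0, 0, -8.1], "gripper": 0.7}, {"translation": [0, 0, 0], "delta_rot": [0, 0, -8.1], "gripper": 0.7}, {"translation": [0, 0, 0], "delta_rot": [0, 0, -8.1], "gripper": 0.7}]'

```text
time: 2.1
eef_pos: [479.1, -139.4, 231.2]
orientation: [-180.0, 0.0, 99.2]
force: [-0.2, 0.2, 0.8]
opening: 0.853
finger_force: 0.0
```

>>> jog_arm --increments '[{"translation": [41, 26, 20], "delta_rot": [0, 0, 0.4], "gripper": 0.7}, {"translation": [41, 27, 20], "delta_rot": [0, 0, 0], "gripper": 0.7}, {"translation": [41, 27, 20], "delta_rot": [0, 0, 0], "gripper": 0.7}, {"translation": [0, 0, 40], "delta_rot": [0, 0, 0], "gripper": 0.7}, {"translation": [0, 0, 40], "delta_rot": [0, 0, 0], "gripper": 0.7}, {"translation": [0, 0, 30], "delta_rot": [0, 0, 0], "gripper": 0.7}, {"translation": [0, 0, 20], "delta_rot": [0, 0, 0], "gripper": 0.7}, {"translation": [0, 0, 10], "delta_rot": [0, 0, 0], "gripper": 0.7}, {"translation": [0, 0, 0], "delta_rot": [0, 0, 0], "gripper": 0.7}]'

```text
time: 3.0
eef_pos: [535.9, -13.0, 33.5]
orientation: [-179.9, -0.0, 98.5]
force: [0.8, 0.2, 1.1]
opening: 0.85
finger_force: 0.0
```

```bash
python3 - <<'E'
from h import *
s=snap('side');c=s['frame'][130:280,230:430,::-1]
cv2.imwrite('pics/s2.png',cv2.resize(c,None,fx=4,fy=4,interpolation=cv2.INTER_CUBIC))
E
```

```text
(no output)
```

View pics/s2.png

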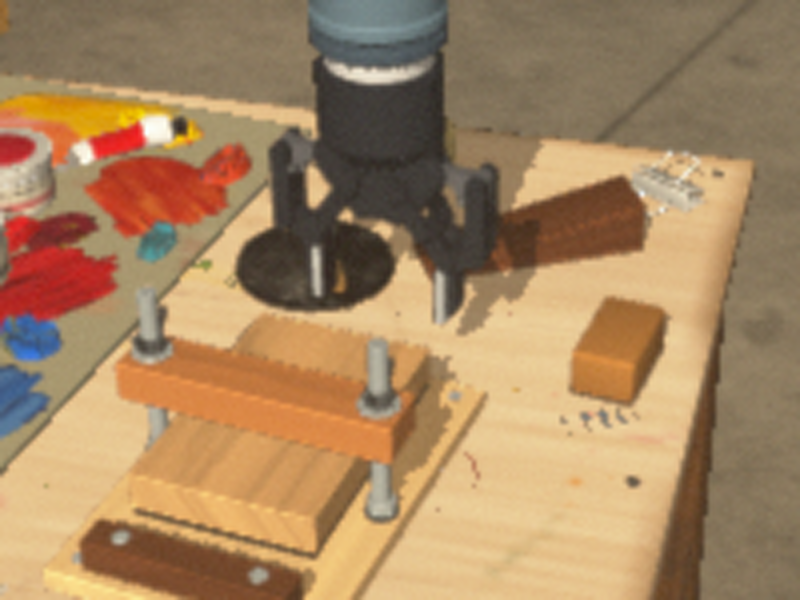

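The fingers stand behind the block's near end and clear of the baren. Next I lower them and push.

>>> jog_arm --increments '[{"translation": [0, 6, 11], "delta_rot": [0, 0, 0], "gripper": 0.7}, {"translation": [0, 0, 10], "delta_rot": [0, 0, 0], "gripper": 0.7}, {"translation": [8, 0, 0], "delta_rot": [0, 0, 0], "gripper": 0.7}, {"translation": [6, 0, 0], "delta_rot": [0, 0, 0], "gripper": 0.7}, {"translation": [4, 0, 0], "delta_rot": [0, 0, 0], "gripper": 0.7}, {"translation": [3, 0, 0], "delta_rot": [0, 0, 0], "gripper": 0.7}, {"translation": [3, 0, 0], "delta_rot": [0, 0, 0], "gripper": 0.7}, {"translation": [3, 0, 0], "delta_rot": [0, 0, 0], "gripper": 0.7}, {"translation": [3, 0, 0], "delta_rot": [0, 0, 0], "gripper": 0.7}, {"translation": [3, 0, 0], "delta_rot": [0, 0, 0], "gripper": 0.7}]'

```text
time: 4.05
eef_pos: [537.0, 18.5, 13.5]
orientation: [-179.9, 0.1, 98.4]
force: [-1.5, -5.3, 2.2]
opening: 0.847
finger_force: 2.4
```

>>> jog_arm --increments '[{"translation": [2, 0, 0], "delta_rot": [0, 0, 0], "gripper": 0.7}, {"translation": [2, 0, 0], "delta_rot": [0, 0, 0], "gripper": 0.7}, {"translation": [2, 0, 0], "delta_rot": [0, 0, 0], "gripper": 0.7}, {"translation": [2, 0, 0], "delta_rot": [0, 0, 0], "gripper": 0.7}]'

```text
time: 4.45
eef_pos: [535.6, 26.3, 13.4]
orientation: [-179.8, 0.1, 98.4]
force: [-2.7, -5.5, 2.0]
opening: 0.851
finger_force: 2.5
```

>>> jog_arm --increments '[{"translation": [2, 0, 0], "delta_rot": [0, 0, 0], "gripper": 0.7}, {"translation": [2, 0, 0], "delta_rot": [0, 0, 0], "gripper": 0.7}, {"translation": [2, 0, 0], "delta_rot": [0, 0, 0], "gripper": 0.7}, {"translation": [2, 0, 0], "delta_rot": [0, 0, 0], "gripper": 0.7}, {"translation": [1, 0, 0], "delta_rot": [0, 0, 0], "gripper": 0.7}]'

```text
time: 4.95
eef_pos: [534.0, 35.5, 13.3]
orientation: [-179.8, 0.1, 98.4]
force: [-3.0, -4.6, 2.1]
opening: 0.85
finger_force: 2.4
```

>>> jog_arm --increments '[{"translation": [1, 0, 0], "delta_rot": [0, 0, 0], "gripper": 0.7}, {"translation": [1, 0, 0], "delta_rot": [0, 0, 0], "gripper": 0.7}, {"translation": [1, 0, 0], "delta_rot": [0, 0, 0], "gripper": 0.7}]'

```text
time: 5.25
eef_pos: [533.5, 38.2, 13.2]
orientation: [-179.8, 0.1, 98.4]
force: [-2.1, -4.7, 2.0]
opening: 0.852
finger_force: 2.3
```

>>> jog_arm --increments '[{"translation": [1, 0, 0], "delta_rot": [0, 0, 0], "gripper": 0.7}, {"translation": [1, 0, 0], "delta_rot": [0, 0, 0], "gripper": 0.7}, {"translation": [1, 0, 0], "delta_rot": [0, 0, 0], "gripper": 0.7}]'

```text
time: 5.55
eef_pos: [533.3, 39.7, 13.2]
orientation: [-179.8, 0.2, 98.4]
force: [-1.6, -10.2, 2.3]
opening: 0.85
finger_force: 5.0
```

>>> jog_arm --increments '[{"translation": [1, 0, 0], "delta_rot": [0, 0, 0], "gripper": 0.7}, {"translation": [1, 0, 0], "delta_rot": [0, 0, 0], "gripper": 0.7}, {"translation": [1, 0, 0], "delta_rot": [0, 0, 0], "gripper": 0.7}]'

```text
time: 5.85
eef_pos: [533.3, 39.7, 13.3]
orientation: [-179.8, 0.4, 98.3]
force: [-0.7, -17.8, 2.9]
opening: 0.849
finger_force: 8.3
```

>>> jog_arm --increments '[{"translation": [2, 0, 0], "delta_rot": [0, 0, 0], "gripper": 0.7}, {"translation": [0, 0, 0], "delta_rot": [0, 0, 0], "gripper": 0.7}, {"translation": [-15, 0, 0], "delta_rot": [0, 0, 0], "gripper": 0.7}, {"translation": [-25, 0, 0], "delta_rot": [0, 0, 0], "gripper": 0.7}, {"translation": [0, 0, -40], "delta_rot": [0, 0, 0], "gripper": 0.7}, {"translation": [0, 0, -40], "delta_rot": [0, 0, 0], "gripper": 0.7}, {"translation": [-40, -16, -10], "delta_rot": [0, 0, 0], "gripper": 0.7}, {"translation": [-45, -20, 0], "delta_rot": [0, 0, 0], "gripper": 0.7}, {"translation": [-45, -20, 0], "delta_rot": [0, 0, 0], "gripper": 0.7}, {"translation": [-40, -20, 0], "delta_rot": [0, 0, 0], "gripper": 0.7}]'

```text
time: 6.85
eef_pos: [489.1, -172.8, 104.0]
orientation: [179.9, 0.0, 98.4]
force: [0.8, -0.2, -0.7]
opening: 0.853
finger_force: 0.0
```

>>> jog_arm --increments '[{"translation": [0, 0, 0], "delta_rot": [0, 0, 7.6], "gripper": 0.7}, {"translation": [0, 0, 0], "delta_rot": [0, 0, 7.6], "gripper": 0.7}, {"translation": [0, 0, 0], "delta_rot": [0, 0, 7.6], "gripper": 0.7}, {"translation": [0, 0, 0], "delta_rot": [0, 0, 7.6], "gripper": 0.7}, {"translation": [0, 0, 0], "delta_rot": [0, 0, 7.6], "gripper": 0.7}, {"translation": [0, 0, 0], "delta_rot": [0, 0, 7.6], "gripper": 0.7}, {"translation": [0, 0, 0], "delta_rot": [0, 0, 7.6], "gripper": 0.7}, {"translation": [0, 0, 0], "delta_rot": [0, 0, 0], "gripper": 0.7}]'

```text
time: 7.65
eef_pos: [489.7, -170.3, 103.7]
orientation: [180.0, -0.0, 45.2]
force: [-0.3, 0.6, -0.1]
opening: 0.849
finger_force: 0.0
```

```bash
python3 - <<'E'
from h import *
s=snap('top')
st=robot.state();p=st['eef_pos'];print(p,st['orientation'])
y=np.radians(st['orientation'][2]);d=np.array([485.8,-206.6])-p[:2]
print('tool dx,dy',d@[np.cos(y),np.sin(y)],d@[np.sin(y),-np.cos(y)])
c=s['frame'][130:280,210:450,::-1]
cv2.imwrite('pics/t3.png',cv2.resize(c,None,fx=3.333,fy=3.333,interpolation=cv2.INTER_CUBIC))
E
```

```text
[ 489.64955015 -170.29964054  103.62693022] [ 1.79979824e+02 -2.27879501e-02  4.54289263e+01]
tool dx,dy -28.561255396719755 22.733011750165158
```

View pics/t3.png

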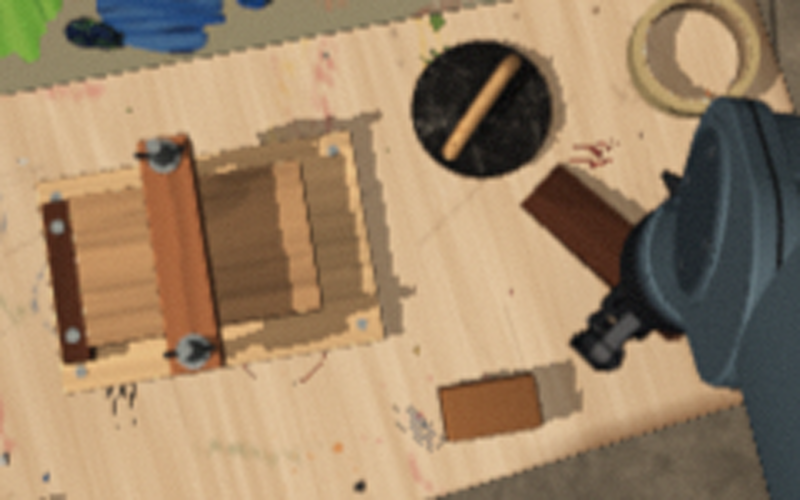

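The block now lies against the fence, with its near edge at (300,160)-(320,305) in the crop. Next is the wedge grasp.

>>> jog_arm --increments '[{"translation": [-14, 11, 0], "delta_rot": [0, 0, 0.5], "gripper": 0.9}, {"translation": [-14, 12, 0], "delta_rot": [0, 0, 0], "gripper": 0.9}, {"translation": [0, 0, 30], "delta_rot": [0, 0, 0], "gripper": 0.9}, {"translation": [0, 0, 30], "delta_rot": [0, 0, 0], "gripper": 0.9}, {"translation": [0, 0, 25], "delta_rot": [0, 0, 0], "gripper": 0.9}, {"translation": [0, 0, 14], "delta_rot": [0, 0, 0], "gripper": 0.9}, {"translation": [0, 0, 0], "delta_rot": [0, 0, 0], "gripper": 0.9}]'

```text
time: 8.4
eef_pos: [484.7, -206.1, 3.0]
orientation: [-179.8, 0.1, 44.9]
force: [-0.7, 0.3, 0.6]
opening: 0.946
finger_force: 0.0
```

>>> jog_arm --force 60 --increments '[{"translation": [0, 0, 0], "delta_rot": [0, 0, 0], "gripper": -0.5}, {"translation": [0, 0, 0], "delta_rot": [0, 0, 0], "gripper": -0.5}, {"translation": [0, 0, 0], "delta_rot": [0, 0, 0], "gripper": -0.5}, {"translation": [0, 0, 0], "delta_rot": [0, 0, 0], "gripper": -0.5}, {"translation": [0, 0, 0], "delta_rot": [0, 0, 0], "gripper": -0.5}, {"translation": [0, 0, 0], "delta_rot": [0, 0, 0], "gripper": -0.5}, {"translation": [0, 0, 0], "delta_rot": [0, 0, 0], "gripper": -0.5}]'

```text
time: 9.1
eef_pos: [487.0, -207.2, 6.0]
orientation: [179.9, -0.1, 44.8]
force: [-0.7, 0.8, 6.1]
opening: 0.501
finger_force: 60.7
```

>>> jog_arm --increments '[{"translation": [0, 0, -15], "delta_rot": [0, 0, 0], "gripper": -0.5}, {"translation": [0, 0, -30], "delta_rot": [0, 0, 0], "gripper": -0.5}, {"translation": [0, 0, -35], "delta_rot": [0, 0, 0], "gripper": -0.5}, {"translation": [0, 0, -24], "delta_rot": [0, 0, 0], "gripper": -0.5}, {"translation": [34, -19, 0], "delta_rot": [0, 0, 0], "gripper": -0.5}, {"translation": [34, -19, 0], "delta_rot": [0, 0, 0], "gripper": -0.5}, {"translation": [34, -19, 0], "delta_rot": [0, 0, 0], "gripper": -0.5}, {"translation": [34, -19, 0], "delta_rot": [0, 0, 0], "gripper": -0.5}, {"translation": [34, -19, 0], "delta_rot": [0, 0, 0], "gripper": -0.5}]'

```text
time: 10.0
eef_pos: [540.0, -18.2, 109.9]
orientation: [180.0, -0.0, 44.8]
force: [0.7, 0.2, -1.1]
opening: 0.5
finger_force: 61.4
```

>>> jog_arm --increments '[{"translation": [0, 0, 0], "delta_rot": [0, 0, -7.7], "gripper": -0.5}, {"translation": [0, 0, 0], "delta_rot": [0, 0, -7.7], "gripper": -0.5}, {"translation": [0, 0, 0], "delta_rot": [0, 0, -7.7], "gripper": -0.5}, {"translation": [0, 0, 0], "delta_rot": [0, 0, -7.7], "gripper": -0.5}, {"translation": [0, 0, 0], "delta_rot": [0, 0, -7.7], "gripper": -0.5}, {"translation": [0, 0, 0], "delta_rot": [0, 0, -7.7], "gripper": -0.5}, {"translation": [0, 0, 0], "delta_rot": [0, 0, -7.7], "gripper": -0.5}, {"translation": [0, 0, 0], "delta_rot": [0, 0, 0], "gripper": -0.5}, {"translation": [0, 0, 0], "delta_rot": [0, 0, 0], "gripper": -0.5}]'

```text
time: 10.9
eef_pos: [539.7, -19.9, 109.2]
orientation: [180.0, 0.0, 98.4]
force: [0.9, 0.2, -2.1]
opening: 0.504
finger_force: 61.4
```

```bash
python3 - <<'E'
from h import *
s=snap('side');t=snap('top')
f=lambda i:cv2.resize(i[:,:,::-1],None,fx=4,fy=4,interpolation=cv2.INTER_CUBIC)
a=f(s['frame'][140:260,240:400]);b=f(t['frame'][170:240,220:380])
cv2.imwrite('pics/c4.png',np.vstack([a[:320],b]))
st=robot.state();print(st['eef_pos'],st['orientation'],st['force'])
E
```

```text
[539.75150328 -19.70380022 109.00531975] [1.79977663e+02 2.67390077e-02 9.84971100e+01] [ 0.8131177  -0.60877834 -1.59635632]
```

View pics/c4.png

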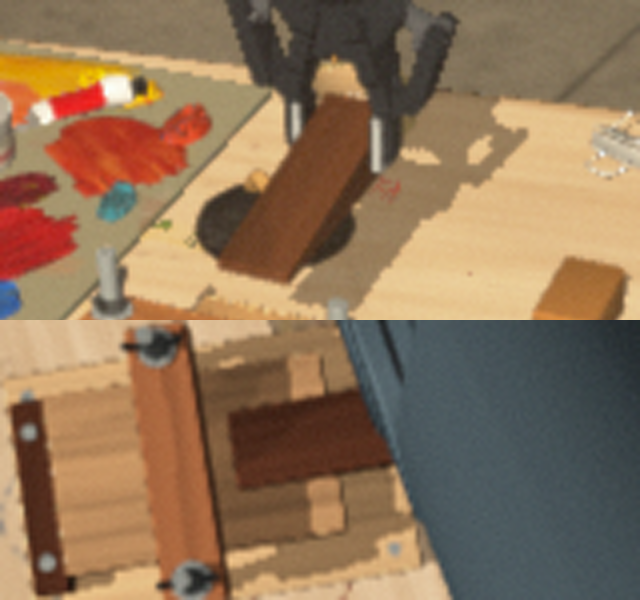

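The wedge is held level, with its thin end facing the mouth at (230,412)-(240,487) in the top part and (220,262)-(288,282) in the side part. I'll check its pose numerically.

```bash
python3 - <<'E'
from h import *
t=snap('top');b=snap('side')
def tri(p,q):
    (o1,d1),(o2,d2)=ray(t,p),ray(b,q);A=np.c_[d1,-d2];x=np.linalg.lstsq(A,o2-o1,rcond=None)[0]
    P,Q=o1+x[0]*d1,o2+x[1]*d2;return (P+Q)/2,np.linalg.norm(P-Q)
A=tri((277.5,193),(295,204.5));B=tri((280,211.8),(312,208.8));print(A,B)
y=np.radians(98.7);u=np.array([np.cos(y),np.sin(y)]);v=np.array([-np.sin(y),np.cos(y)])
for z in(105,110,112):
  m=(onz(t,(277.5,193),z)+onz(t,(280,211.8),z))/2-[517,138.5,0];print(z,m[:2]@u,m[:2]@v)
m=np.array(robot.state()['eef_pos'])[:2]-[517,138.5];print('tcp',m@u,m@v)
E
```

```text
(array([542.08106309, 103.90025833, 109.2251971 ]), np.float64(0.43299763529163)) (array([500.36648109,  98.64830197, 108.77920667]), np.float64(0.2762082793382004))
105 -36.99587591499255 0.9065415567175683
110 -37.52629452860546 1.5388879413285759
112 -37.73846197405065 1.7918264951728684
tcp -159.6928630049882 1.4720024831727878
```

>>> jog_arm --increments '[{"translation": [0, 1, 25], "delta_rot": [0, 0, 0], "gripper": -0.5}, {"translation": [0, 0, 20], "delta_rot": [0, 0, 0], "gripper": -0.5}, {"translation": [0, 0, 13], "delta_rot": [0, 0, 0], "gripper": -0.5}, {"translation": [0, 0, 0], "delta_rot": [0, 0, 0], "gripper": -0.5}, {"translation": [0, 0, 0], "delta_rot": [0, 0, 0], "gripper": -0.5}]'

```text
time: 11.6
eef_pos: [540.9, -19.3, 50.8]
orientation: [180.0, 0.0, 98.6]
force: [0.2, -0.8, -0.5]
opening: 0.498
finger_force: 61.5
```

>>> jog_arm --increments '[{"translation": [8, 0, 0], "delta_rot": [0, 0, 0], "gripper": -0.5}, {"translation": [8, 0, 0], "delta_rot": [0, 0, 0], "gripper": -0.5}, {"translation": [8, 0, 0], "delta_rot": [0, 0, 0], "gripper": -0.5}, {"translation": [8, 0, 0], "delta_rot": [0, 0, 0], "gripper": -0.5}, {"translation": [8, 0, 0], "delta_rot": [0, 0, 0], "gripper": -0.5}, {"translation": [8, 0, 0], "delta_rot": [0, 0, 0], "gripper": -0.5}, {"translation": [2, 0, 0], "delta_rot": [0, 0, 0], "gripper": -0.5}, {"translation": [0, 0, 0], "delta_rot": [0, 0, 0], "gripper": -0.5}]'

```text
time: 12.4
eef_pos: [533.1, 30.5, 50.5]
orientation: [-180.0, -0.0, 98.7]
force: [-0.1, -0.2, -1.2]
opening: 0.502
finger_force: 61.5
```

>>> jog_arm --increments '[{"translation": [0, 0, 1], "delta_rot": [0, 0, 0], "gripper": -0.5}, {"translation": [0, 0, 1], "delta_rot": [0, 0, 0], "gripper": -0.5}, {"translation": [0, 0, 0], "delta_rot": [0, 0, 0], "gripper": -0.5}]'

```text
time: 12.7
eef_pos: [533.2, 29.5, 48.3]
orientation: [-180.0, 0.0, 98.6]
force: [0.3, -0.2, -1.2]
opening: 0.501
finger_force: 61.5
```

>>> jog_arm --increments '[{"translation": [0, 0, 1], "delta_rot": [0, 0, 0], "gripper": -0.5}, {"translation": [0, 0, 0], "delta_rot": [0, 0, 0], "gripper": -0.5}]'

```text
time: 12.9
eef_pos: [533.3, 29.5, 48.0]
orientation: [-180.0, 0.0, 98.6]
force: [-1.9, -1.3, 5.7]
opening: 0.501
finger_force: 62.2
```

>>> jog_arm --increments '[{"translation": [0, 0, 0], "delta_rot": [0, 0, 0], "gripper": 0.4}, {"translation": [0, 0, 0], "delta_rot": [0, 0, 0], "gripper": 0.4}, {"translation": [0, 0, 0], "delta_rot": [0, 0, 0], "gripper": 0.4}, {"translation": [0, 0, 0], "delta_rot": [0, 0, 0], "gripper": 0.4}, {"translation": [0, 0, -15], "delta_rot": [0, 0, 0], "gripper": 0.4}, {"translation": [0, 0, -25], "delta_rot": [0, 0, 0], "gripper": 0.4}, {"translation": [0, 0, -15], "delta_rot": [0, 0, 0], "gripper": 0.4}, {"translation": [-35, 0, 0], "delta_rot": [0, 0, 0], "gripper": -1}, {"translation": [-30, 0, 0], "delta_rot": [0, 0, 0], "gripper": -1}, {"translation": [0, 0, 0], "delta_rot": [0, 0, 0], "gripper": -1}]'

```text
time: 13.9
eef_pos: [543.6, -40.0, 103.3]
orientation: [180.0, 0.2, 98.3]
force: [0.9, 0.1, -0.6]
opening: 0.195
finger_force: 0.0
```

```bash
python3 - <<'E'
from h import *
s=snap('side');t=snap('top')
f=lambda i:cv2.resize(i[:,:,::-1],None,fx=4,fy=4,interpolation=cv2.INTER_CUBIC)
a=f(s['frame'][170:250,240:400]);b=f(t['frame'][170:240,220:380])
cv2.imwrite('pics/c5.png',np.vstack([a,b]))
st=robot.state();print(st['eef_pos'],st['orientation'],st['force'],st['opening'])
E
```

```text
[543.15641489 -34.96173751 103.14193105] [1.79959685e+02 1.02601773e-02 9.85332343e+01] [-1.22112365  0.3056878   0.53825972] 0.017740330508567624
```

View pics/c5.png

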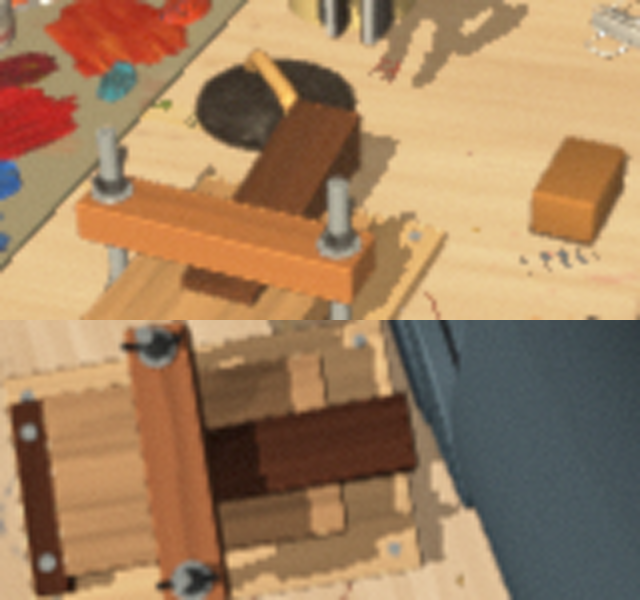

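The wedge lies flat under the bar near the middle, with its butt at (405,395)-(415,468) in the top part. Next I push it with the shut fingers.

>>> jog_arm --increments '[{"translation": [0, -1, 25], "delta_rot": [0, 0, 0], "gripper": -1}, {"translation": [0, 0, 20], "delta_rot": [0, 0, 0], "gripper": -1}, {"translation": [0, 0, 8], "delta_rot": [0, 0, 0], "gripper": -1}, {"translation": [10, 0, 0], "delta_rot": [0, 0, 0], "gripper": -1}, {"translation": [8, 0, 0], "delta_rot": [0, 0, 0], "gripper": -1}, {"translation": [3, 0, 0], "delta_rot": [0, 0, 0], "gripper": -1}, {"translation": [3, 0, 0], "delta_rot": [0, 0, 0], "gripper": -1}, {"translation": [3, 0, 0], "delta_rot": [0, 0, 0], "gripper": -1}, {"translation": [3, 0, 0], "delta_rot": [0, 0, 0], "gripper": -1}]'

```text
time: 14.9
eef_pos: [537.8, -5.2, 49.9]
orientation: [180.0, 0.1, 98.6]
force: [0.8, -2.1, 2.0]
opening: -0.005
finger_force: 0.8
```

>>> jog_arm --increments '[{"translation": [2, 0, 0], "delta_rot": [0, 0, 0], "gripper": -1}, {"translation": [2, 0, 0], "delta_rot": [0, 0, 0], "gripper": -1}, {"translation": [2, 0, 0], "delta_rot": [0, 0, 0], "gripper": -1}]'

```text
time: 15.2
eef_pos: [536.6, 1.0, 49.5]
orientation: [180.0, 0.0, 98.6]
force: [0.5, -1.8, 1.3]
opening: -0.003
finger_force: 0.8
```

>>> jog_arm --increments '[{"translation": [2, 0, 0], "delta_rot": [0, 0, 0], "gripper": -1}, {"translation": [2, 0, 0], "delta_rot": [0, 0, 0], "gripper": -1}]'

```text
time: 15.4
eef_pos: [535.9, 5.2, 49.5]
orientation: [-180.0, 0.0, 98.6]
force: [0.7, -1.2, 1.0]
opening: -0.002
finger_force: 0.8
```

>>> jog_arm --increments '[{"translation": [2, 0, 0], "delta_rot": [0, 0, 0], "gripper": -1}, {"translation": [2, 0, 0], "delta_rot": [0, 0, 0], "gripper": -1}, {"translation": [2, 0, 0], "delta_rot": [0, 0, 0], "gripper": -1}]'

```text
time: 15.7
eef_pos: [535.0, 11.3, 49.5]
orientation: [-180.0, -0.0, 98.6]
force: [0.9, -1.4, 1.7]
opening: 0.001
finger_force: 0.8
```

>>> jog_arm --increments '[{"translation": [1.5, 0, 0], "delta_rot": [0, 0, 0], "gripper": -1}, {"translation": [1.5, 0, 0], "delta_rot": [0, 0, 0], "gripper": -1}]'

```text
time: 15.9
eef_pos: [534.6, 14.2, 49.5]
orientation: [-180.0, 0.0, 98.6]
force: [-0.1, -1.3, 1.1]
opening: -0.0
finger_force: 0.8
```

>>> jog_arm --increments '[{"translation": [1.5, 0, 0], "delta_rot": [0, 0, 0], "gripper": -1}, {"translation": [1.5, 0, 0], "delta_rot": [0, 0, 0], "gripper": -1}]'

```text
time: 16.1
eef_pos: [534.1, 17.1, 49.5]
orientation: [-180.0, 0.0, 98.6]
force: [0.7, -1.3, 0.8]
opening: 0.003
finger_force: 0.8
```

>>> jog_arm --increments '[{"translation": [1.5, 0, 0], "delta_rot": [0, 0, 0], "gripper": -1}, {"translation": [1.5, 0, 0], "delta_rot": [0, 0, 0], "gripper": -1}, {"translation": [1.5, 0, 0], "delta_rot": [0, 0, 0], "gripper": -1}]'

```text
time: 16.4
eef_pos: [533.4, 21.6, 49.5]
orientation: [-180.0, -0.0, 98.6]
force: [-0.6, -1.5, -0.4]
opening: 0.002
finger_force: 0.7
```

>>> jog_arm --increments '[{"translation": [1.5, 0, 0], "delta_rot": [0, 0, 0], "gripper": -1}, {"translation": [1.5, 0, 0], "delta_rot": [0, 0, 0], "gripper": -1}]'

```text
time: 16.6
eef_pos: [533.0, 24.6, 49.5]
orientation: [-180.0, -0.0, 98.6]
force: [0.1, -1.5, 0.2]
opening: -0.001
finger_force: 0.8
```

>>> jog_arm --increments '[{"translation": [1.5, 0, 0], "delta_rot": [0, 0, 0], "gripper": -1}, {"translation": [1.5, 0, 0], "delta_rot": [0, 0, 0], "gripper": -1}]'

```text
time: 16.8
eef_pos: [532.7, 25.6, 49.5]
orientation: [-180.0, 0.1, 98.6]
force: [0.8, -8.2, 1.5]
opening: -0.004
finger_force: 4.2
```

>>> jog_arm --increments '[{"translation": [1.5, 0, 0], "delta_rot": [0, 0, 0], "gripper": -1}, {"translation": [1.5, 0, 0], "delta_rot": [0, 0, 0], "gripper": -1}]'

```text
time: 17.0
eef_pos: [532.6, 26.1, 49.6]
orientation: [-180.0, 0.3, 98.5]
force: [3.1, -13.8, 3.0]
opening: -0.001
finger_force: 7.1
```

>>> jog_arm --increments '[{"translation": [1.5, 0, 0], "delta_rot": [0, 0, 0], "gripper": -1}, {"translation": [0.5, 0, 0], "delta_rot": [0, 0, 0], "gripper": -1}]'

```text
time: 17.2
eef_pos: [532.6, 26.2, 49.6]
orientation: [-180.0, 0.4, 98.4]
force: [2.5, -17.0, 2.8]
opening: 0.003
finger_force: 8.3
```

>>> jog_arm --increments '[{"translation": [1.5, 0, 0], "delta_rot": [0, 0, 0], "gripper": -1}, {"translation": [1, 0, 0], "delta_rot": [0, 0, 0], "gripper": -1}, {"translation": [0, 0, 0], "delta_rot": [0, 0, 0], "gripper": -1}, {"translation": [0, 0, 0], "delta_rot": [0, 0, 0], "gripper": -1}]'

```text
time: 17.6
eef_pos: [532.5, 26.5, 49.6]
orientation: [-179.9, 0.5, 98.3]
force: [3.4, -20.0, 2.7]
opening: 0.001
finger_force: 10.3
```

>>> jog_arm --increments '[{"translation": [1.5, 0, 0], "delta_rot": [0, 0, 0], "gripper": -1}, {"translation": [0.5, 0, 0], "delta_rot": [0, 0, 0], "gripper": -1}, {"translation": [0, 0, 0], "delta_rot": [0, 0, 0], "gripper": -1}]'

```text
time: 17.9
eef_pos: [532.4, 26.7, 49.6]
orientation: [-179.9, 0.6, 98.2]
force: [3.3, -24.6, 3.8]
opening: -0.002
finger_force: 12.3
```

>>> jog_arm --increments '[{"translation": [-4, 0, 0], "delta_rot": [0, 0, 0], "gripper": -1}, {"translation": [-4, 0, 0], "delta_rot": [0, 0, 0], "gripper": -1}, {"translation": [-15, 0, 0], "delta_rot": [0, 0, 0], "gripper": -1}, {"translation": [-40, 0, 0], "delta_rot": [0, 0, 0], "gripper": -1}, {"translation": [-15, 0, -30], "delta_rot": [0, 0, 0], "gripper": -1}, {"translation": [0, 0, -40], "delta_rot": [0, 0, 0], "gripper": -1}, {"translation": [0, 0, -30], "delta_rot": [0, 0, 0], "gripper": -1}, {"translation": [-40, 0, 0], "delta_rot": [0, 0, 0], "gripper": -1}, {"translation": [0, 0, 0], "delta_rot": [0, 0, 0], "gripper": -1}, {"translation": [0, 0, 0], "delta_rot": [0, 0, 0], "gripper": -1}]'

```text
time: 18.9
eef_pos: [548.6, -80.9, 149.3]
orientation: [-180.0, -0.0, 98.5]
force: [-0.6, 0.4, 0.9]
opening: -0.004
finger_force: 0.0
```

```bash
python3 - <<'E'
from h import *
s=snap('side');t=snap('top')
f=lambda i:cv2.resize(i[:,:,::-1],None,fx=4,fy=4,interpolation=cv2.INTER_CUBIC)
a=f(s['frame'][170:250,240:400]);b=f(t['frame'][170:240,220:380])
cv2.imwrite('pics/c6.png',np.vstack([a,b]))
st=robot.state();print(st['eef_pos'],st['force'],st['time'])
E
```

```text
[548.39608033 -78.90043934 149.01046678] [-0.56309708  0.14606904  0.47485089] 19.0
```

View pics/c6.png

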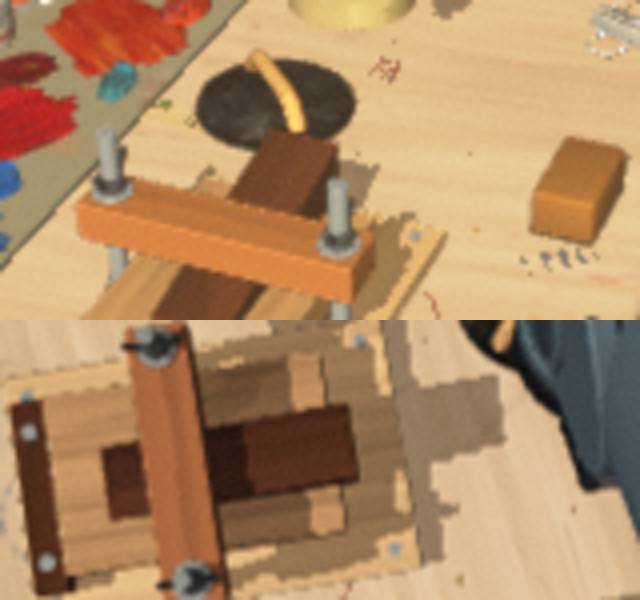

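The wedge is wedged straight and central, with its butt at (350,405)-(357,482) and its thin end past the bar at (103,450). The block is against the fence, the bystanders haven't moved and the gripper is clear. I'm handing the job in.

```bash
python3 -c "
from h import *
print(job_done())"
```

```text
the job is handed in; nothing more can be done
None
```

The job is handed in (no verdict came back): the block is square against the fence, and the wedge is jammed under the crossbar after a 25 N push and released, with the gripper clear and the bystanders where they were.

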